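# Loosen the cast candles along a mould's ejector row

## Robot

A 7-joint arm with a two-finger parallel gripper is mounted at the origin on the work surface. World frame = base frame: x ahead of the robot, y to its left, z up, the work surface at z = 0. Lengths are in m, angles in rad, forces in N, time in s.
With the tool pointing down it reaches from about 0.425 to 0.825 m from the base axis. Payload 3.6 kg.
Tool frame: the origin (TCP) lies at the very end of the fingers, on their centre line; the grasp point (between the pads) lies 19 mm behind it; z points along the fingers, y is the line along which they close (so a half turn about z gives the same grasp; the last joint's range is limited). The gripper opens to 85 mm and grips with 20 to 120 N. Pads are 22 mm wide; open, the fingers measure 114 mm over their backs; the gripper's body (76 mm by 85 mm) begins 54 mm behind the grasp point. The pads swing forward as they close: fully open they stand 13 mm farther back than shut.
Start: joints at [-1.242, 0.615, -0.013, 1.423, 0.008, 1.103, -0.04], TCP at [0.226, 0.609, 0.231] pointing down, gripper open.
Joint ranges: [-3.12, 3.12], [-0.3, 2.06], [-1.34, 1.32], [0.26, 2.42], [-1.36, 4.5], [0.01, 1.98], [-2.84, 2.84]. Speed limits (rad/s): [2.79, 2.79, 3.14, 3.14, 3.14, 3.14, 3.14].

## Interface

Orientations are given as a unit quaternion [w, x, y, z].
In Python, from workcell import robot, cams, order gives the robot as it stands.
- The arm moves only by the tool send_rows, never from a script. Its argument "moves" is a list of rows, each an object of numbers: "dx", "dy", "dz": the shift along the tool's x, y, z as a fraction of full scale; "ax", "ay", "az": the turn, a rotation vector about the tool's x, y, z as a fraction of full scale; "fingers": the closure, from 0 (fully open) to 1 (shut). A call has 1 to 10 rows; each row is the pose to reach, as a shift and turn from the pose commanded when the call began, along the tool's axes at that moment, turning the shorter way round; what a row does not reach only later rows make up. Full scale, the value 1, is 0.25 m for a shift and pi rad for a turn. A row lasts 1/12 s, in which the tool goes at most 41.7 mm and 7.16 degrees, less where a joint would pass 70% of its speed; a pose out of reach is approached as far as the arm can. A call with a number of a shift or a turn outside -1 to 1 is refused whole. A call with a gripper value outside its range is refused whole. The fingers move at their own pace and stop on an object; "squeeze" is the grip in N (left out, the last holds). Time passes only in rows, so rows that repeat a pose let the fingers close. It gives the time, the measured TCP pose, the force, the opening and the grip force at its end, in the units of the state.
- robot.state(): the state, without advancing time (a new reading comes with each control period).
- cams.snapshot(name): name is "scene" or "top" or "wrist"; returns a dict with "pixels" (400x640x3 uint8, blue, green, red), "fx", "fy", "cx", "cy" (pixels), "rvec" (rotation vector, rad) and "tvec" (3), from world to camera coordinates, as OpenCV has them; the wrist camera has in their place "hand_eye" (4x4, takes a point from camera to tool coordinates, whose origin is the TCP and whose axes are the flange's). Camera axes: x right, y down, z forward; pixel columns grow to the right and rows downward; lengths in m; the calibration is good to about 2 mm. A picture is of the moment at which its call begins: read the wrist's pose just before it. There is no depth.
- order.close_job(): hands the job in; it is judged then, once.
Trained networks look in a picture, given as the dict that the camera call returned (one of the last four; its "shot" number tells which), for a name from the list of things; names that differ only in an ending like _2 or _b are one class to them, and where a whole thing is asked for, a point or a joint stands for the part that bears it (a point fixed in the world has none). Each returns a list of dicts, best first, with "confidence" (0 to 1); they miss things now and then, are a little off and sometimes report something else, mostly with a low value. They report only what shows in the picture. A call takes as long as a camera call. They do not tell look-alikes from the thing itself.
- cams.look_for(target, picture): "point" ([x, y, z] in m, in the coordinates of the camera as it stood for that picture, good to about 4 mm: the middle of the surface that is visible of it).
- cams.landmark_of(target, picture): "point" ([x, y, z] in m, in the coordinates of the camera as it stood for that picture, good to about 4 mm: a listed point, or the origin of a listed thing).
The state is a dict: "clock": time; "joints": joint angles; "qvel": joint speeds; "joint_efforts": joint torques, N m; "tool_pos": TCP position; "orientation": TCP orientation; "contact_force": force on the tool from outside, world axes, zero at the start; "torque": the same for the moment, N m; "finger_gap": finger opening in m; "grip_force": force on a finger pad.
Only numpy, scipy, OpenCV 4.12 (cv2) and the standard library are available. Lean on these libraries where they do the work, as an engineer would, in place of code of your own. Each camera call takes 0.05 s, during which the arm holds its last target. There are 200 camera calls.

## Task

Loosen the freshly set candles in the mould: begin at the end marked by the small red candle and run the fingertips along the row of five brass ejector buttons to the white candle's end, lightly dipping each button in turn, partway and never right down to its stop, and letting it spring back. Only touch the buttons, never pull them up, and leave the candles and the jug standing where they are.

Things in the scene. Friction and masses are not known exactly. Their poses are not given: they have to be found in the camera images.
- mould: Aluminium candle mould plate bolted to the table, 160 (its x) x 360 (its y) x 45 mm high; origin under its centre on the table, z up. Flat top 45 mm above the table. Five brass ejector buttons stand on it in one row along its y, on a shallow arc on its -x side, centres 48 mm apart in y; five round yellow wax fillings, flush with the top, lie 58 mm beside the buttons in its +x direction.
- eject1_top (a point): Top of ejector button 1: a brass cap 28 mm across with a slightly domed top, standing 18 mm above the plate (63 mm above the table) at x -45, y 96 mm in the mould's frame; the point is the centre of the dome and moves with the cap.
- eject1 (a joint): How far button 1 is pressed down, m: 0 at rest (sags about 0.5 mm), 0.012 at its bottom stop. Return spring 0.35 N per mm, no catch: it comes back up when let go. It can also be pulled up a little (negative).
- eject2_top (a point): Top of ejector button 2: a brass cap 28 mm across with a slightly domed top, standing 18 mm above the plate (63 mm above the table) at x -28.5, y 48 mm in the mould's frame; the point is the centre of the dome and moves with the cap.
- eject2 (a joint): How far button 2 is pressed down, m: 0 at rest (sags about 0.5 mm), 0.012 at its bottom stop. Return spring 0.35 N per mm, no catch: it comes back up when let go. It can also be pulled up a little (negative).
- eject3_top (a point): Top of ejector button 3: a brass cap 28 mm across with a slightly domed top, standing 18 mm above the plate (63 mm above the table) at x -23, y 0 mm in the mould's frame; the point is the centre of the dome and moves with the cap.
- eject3 (a joint): How far button 3 is pressed down, m: 0 at rest (sags about 0.5 mm), 0.012 at its bottom stop. Return spring 0.35 N per mm, no catch: it comes back up when let go. It can also be pulled up a little (negative).
- eject4_top (a point): Top of ejector button 4: a brass cap 28 mm across with a slightly domed top, standing 18 mm above the plate (63 mm above the table) at x -28.5, y -48 mm in the mould's frame; the point is the centre of the dome and moves with the cap.
- eject4 (a joint): How far button 4 is pressed down, m: 0 at rest (sags about 0.5 mm), 0.012 at its bottom stop. Return spring 0.35 N per mm, no catch: it comes back up when let go. It can also be pulled up a little (negative).
- eject5_top (a point): Top of ejector button 5: a brass cap 28 mm across with a slightly domed top, standing 18 mm above the plate (63 mm above the table) at x -45, y -96 mm in the mould's frame; the point is the centre of the dome and moves with the cap.
- eject5 (a joint): How far button 5 is pressed down, m: 0 at rest (sags about 0.5 mm), 0.012 at its bottom stop. Return spring 0.35 N per mm, no catch: it comes back up when let go. It can also be pulled up a little (negative).
- red_candle: Loose small red candle, 24 mm across, 28 mm tall, upright on the mould plate beyond one end of the button row, 60 to 90 mm from the nearest button (centre to centre); it marks the end where to start. Origin at the centre of its underside.
- white_candle: Loose small white candle of the same size, upright on the plate beyond the other end of the row. Origin at the centre of its underside.
- pillar: Loose yellow pillar candle, 60 mm across, 100 mm tall, upright on the table past one end of the mould. Origin at the centre of its underside.
- jug: Loose steel pouring mug, 84 mm across, 100 mm tall, with a side handle, on the table past the other end of the mould. Origin at the centre of its underside.
Things that resemble listed ones, but are neither listed nor needed, are in the scene too. Of the things shaped like the red_candle, the red one is meant.

How it is judged:
By the outcome, as a careful person would: the job done as asked, in the order asked, and still so for the second after the job is handed in, with the robot touching nothing.
It also fails if it takes over 58 s, if anything falls off the work surface, if the arm or the gripper's body presses on something with over 40 N, if the wrist force passes 120 N, or if a joint passes its speed limit or range.

## Working session

There is one attempt and no reset: what is moved stays moved. The work goes in short steps, Python scripts to look and compute and a tool call to move; the robot and the scene stay as the last step left them, time stands still between calls to the robot, and variables do not carry over. Pictures are saved under pics/ and viewed, at most 10 in all, crops included, and the job is handed in when it is done.

Besides the shell and the picture viewer there is one more tool, called as name([rows], argument=value, ...), one row to a line, values as JSON. send_rows: Moves the arm, as the interface text tells. Shift numbers are shares of 0.25 m and turn numbers shares of pi rad, none past 1 either way. Its arguments: {"type":"object","properties":{"moves":{"type":"array","items":{"type":"object","properties":{"dx":{"type":"number","minimum":-1,"maximum":1},"dy":{"type":"number","minimum":-1,"maximum":1},"dz":{"type":"number","minimum":-1,"maximum":1},"ax":{"type":"number","minimum":-1,"maximum":1},"ay":{"type":"number","minimum":-1,"maximum":1},"az":{"type":"number","minimum":-1,"maximum":1},"fingers":{"type":"number"}}}},"squeeze":{"type":"number"}},"required":["moves"]}

```bash
mkdir -p pics; cat > h.py <<'E'
import numpy as np, cv2
from workcell import robot, cams, order
from scipy.spatial.transform import Rotation as R
def w2c(s):
    return cv2.Rodrigues(np.array(s["rvec"],float))[0], np.array(s["tvec"],float).ravel()
def toworld(s,p):
    r,t=w2c(s); return r.T@(np.array(p)-t)
def ray(s,u,v,z):
    r,t=w2c(s); d=r.T@np.array([(u-s["cx"])/s["fx"],(v-s["cy"])/s["fy"],1]); c=-r.T@t
    return c+d*(z-c[2])/d[2]
def proj(s,p):
    r,t=w2c(s); q=r@np.array(p)+t; return (s["fx"]*q[0]/q[2]+s["cx"],s["fy"]*q[1]/q[2]+s["cy"])
E
python3 - <<'E'
from h import *
st=robot.state(); print(st["clock"],st["tool_pos"],st["orientation"],st["finger_gap"])
for n in("top","scene"):
    s=cams.snapshot(n); cv2.imwrite(f"pics/{n}.png",s["pixels"])
    for t in ["mould","eject1_top","eject3_top","red_candle","white_candle","pillar","jug"]:
        for d in cams.landmark_of(t,s)[:6]:
            w=toworld(s,d["point"]); print(n,t,round(d["confidence"],2),w.round(3),np.round(proj(s,w)))
E
```

```text
0.0 [0.22550654 0.608795   0.23010638] [-2.26776007e-04  1.76433844e-01  9.84311618e-01 -1.29810653e-03] 0.08576782177867598
top mould 0.59 [ 0.535  0.021 -0.   ] [328. 203.]
top eject1_top 0.53 [0.504 0.124 0.063] [283. 214.]
top eject1_top 0.29 [ 0.479 -0.069  0.066] [366. 226.]
top eject3_top 0.65 [0.511 0.023 0.06 ] [326. 212.]
top eject3_top 0.41 [ 0.503 -0.02   0.063] [345. 215.]
top red_candle 0.66 [ 0.705  0.177 -0.   ] [265. 134.]
top red_candle 0.64 [ 0.389  0.194 -0.002] [256. 261.]
top red_candle 0.52 [ 0.704  0.234 -0.   ] [243. 134.]
top red_candle 0.46 [0.466 0.258 0.002] [230. 229.]
top red_candle 0.41 [0.552 0.17  0.044] [265. 194.]
top white_candle 0.42 [ 0.51  -0.132  0.051] [393. 213.]
top pillar 0.92 [0.557 0.287 0.   ] [220. 192.]
top jug 0.61 [ 0.509 -0.253  0.003] [440. 215.]
scene mould 0.66 [0.537 0.017 0.003] [321. 223.]
scene eject1_top 0.75 [0.496 0.126 0.064] [369. 225.]
scene eject3_top 0.51 [0.513 0.023 0.066] [332. 199.]
scene red_candle 0.71 [0.546 0.176 0.049] [364. 256.]
scene red_candle 0.65 [0.702 0.174 0.005] [292. 307.]
scene red_candle 0.64 [0.472 0.257 0.003] [419. 284.]
scene red_candle 0.62 [ 0.384  0.189 -0.   ] [427. 245.]
scene red_candle 0.61 [0.704 0.229 0.002] [307. 332.]
scene white_candle 0.65 [0.548 0.172 0.048] [361. 256.]
scene white_candle 0.6 [ 0.502 -0.129  0.048] [299. 168.]
scene pillar 0.6 [0.554 0.286 0.   ] [396. 316.]
scene jug 0.7 [ 0.5   -0.258 -0.003] [275. 159.]
scene jug 0.42 [0.537 0.019 0.001] [321. 224.]
```

View pics/top.png

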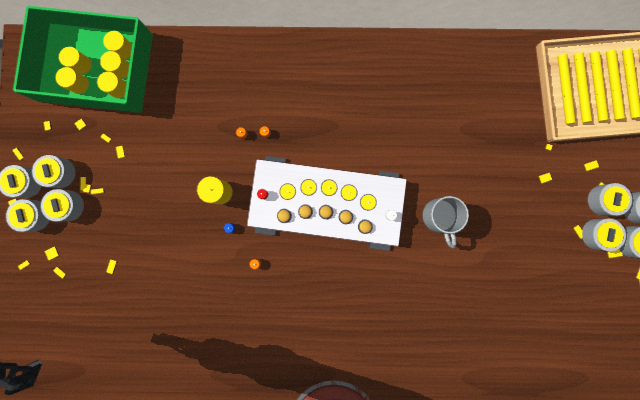

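View pics/scene.png

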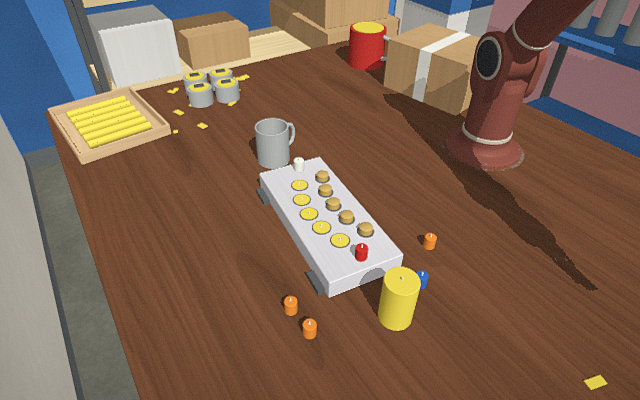

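The red cylinder on the plate is at (262,194) in the top view. The look-alikes are orange at (241,132), (264,131) and (254,264), and blue at (229,228), all on the table. So I start at the red (+y) end, which is button 1 if the fillings lie on mould +x (farther from the robot), and they do. Next I fit the mould pose and confirm with a crop.

```bash
cat >> h.py <<'E'
B=np.array([[-45,96],[-28.5,48],[-23,0],[-28.5,-48],[-45,-96]])/1000
W=B+[0.058,0]
def fit(M,P):
    a,b=M.mean(0),P.mean(0); r,_=R.align_vectors(np.c_[P-b,np.zeros(len(P))],np.c_[M-a,np.zeros(len(M))])
    th=r.as_rotvec()[2]; c,s=np.cos(th),np.sin(th); Q=np.array([[c,-s],[s,c]]); return th,b-Q@a,Q
E
python3 - <<'E'
from h import *
s=cams.snapshot("top"); im=s["pixels"]
cv2.imwrite("pics/crop.png",cv2.resize(im[145:260,190:480],None,fx=2.7,fy=2.7,interpolation=cv2.INTER_CUBIC))
h=cv2.cvtColor(im,cv2.COLOR_BGR2HSV)
roi=np.zeros(im.shape[:2],np.uint8); roi[160:245,270:385]=255
m=cv2.inRange(h,(8,60,60),(40,255,255))&roi
n,l,stt,cen=cv2.connectedComponentsWithStats(m)
br=[];yl=[]
for i in range(1,n):
    if stt[i,4]<40: continue
    print(cen[i].round(1),stt[i],h[l==i].mean(0).round())
    (yl if h[l==i].mean(0)[0]>24 else br).append(cen[i])
br.sort(key=lambda c:c[0]); yl.sort(key=lambda c:c[0])
if len(br)==5==len(yl):
    # brass blob shows cap top plus side: use z a bit below top
    Pb=np.array([ray(s,*c,0.060)[:2] for c in br]); Pw=np.array([ray(s,*c,0.045)[:2] for c in yl])
    for M,P in((B,Pb),(W,Pw),(np.r_[B,W],np.r_[Pb,Pw])):
        th,o,Q=fit(M,P); print(th,o,(1000*(P-(M@Q.T+o))).round(1).tolist()); print((B@Q.T+o).round(4).tolist())
for n in("top","scene"):
    s=cams.snapshot(n)
    for k in range(1,6):
        print(n,k,[(round(d["confidence"],2),toworld(s,d["point"]).round(3).tolist()) for d in cams.landmark_of(f"eject{k}_top",s)[:2]])
E
```

```text
[345.3 164.8] [286 160  99  15 915] [ 10. 170. 111.]
[308.1 186.9] [301 180  15  15 189] [ 28. 209. 242.]
[328.6 187.3] [321 180  16  16 195] [ 28. 207. 239.]
[287.  191.2] [280 184  15  16 187] [ 28. 210. 243.]
[348.5 192.2] [341 185  16  16 195] [ 28. 207. 240.]
[367.7 201.9] [360 194  16  16 195] [ 28. 207. 240.]
[304.6 211.2] [299 205  13  13 126] [ 20. 163. 201.]
[325.4 211.5] [320 206  12  12 120] [ 20. 166. 205.]
[283.4 215.5] [277 210  13  12 124] [ 20. 166. 203.]
[345.4 216.5] [339 211  13  12 120] [ 20. 168. 207.]
[365.  226.4] [359 221  13  12 127] [ 20. 164. 203.]
[308.3 239.7] [270 231 100  14 808] [ 10. 169. 103.]
top 1 [(0.69, [0.503, 0.123, 0.068]), (0.31, [0.514, 0.076, 0.066])]
top 2 []
top 3 [(0.43, [0.508, 0.027, 0.059])]
top 4 [(0.58, [0.5, -0.017, 0.06]), (0.42, [0.558, 0.289, -0.002])]
top 5 [(0.43, [0.478, -0.066, 0.067])]
scene 1 [(0.67, [0.496, 0.121, 0.066])]
scene 2 [(0.72, [0.511, 0.07, 0.064]), (0.32, [0.503, -0.13, 0.042])]
scene 3 [(0.64, [0.512, 0.018, 0.065])]
scene 4 [(0.55, [0.497, -0.021, 0.063])]
scene 5 [(0.66, [0.475, -0.07, 0.062])]
```

View pics/crop.png

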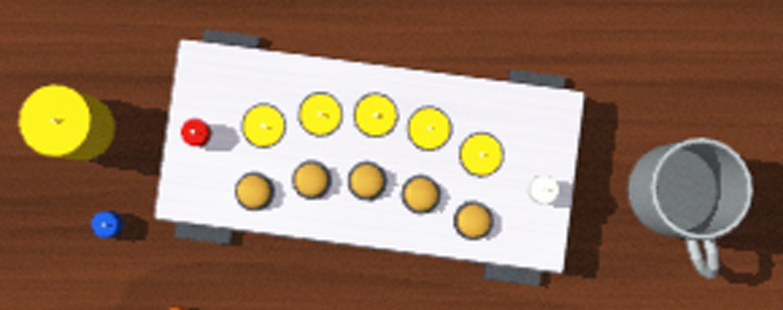

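The crop shows the red candle at (195,132), at the left end of the button row, and the white one at (543,188) at the right end. Left to right the buttons are 1 to 5.

```bash
cat > plan.py <<'E'
from h import *
def buttons():
    s=cams.snapshot("top")
    br=[(283.4,215.5),(304.6,211.2),(325.4,211.5),(345.4,216.5),(365,226.4)]
    yl=[(287,191.2),(308.1,186.9),(328.6,187.3),(348.5,192.2),(367.7,201.9)]
    Pb=np.array([ray(s,*c,.060)[:2] for c in br]);Pw=np.array([ray(s,*c,.045)[:2] for c in yl])
    out=[fit(M,P) for M,P in((B,Pb),(W,Pw),(np.r_[B,W],np.r_[Pb,Pw]))]
    return out,Pb,Pw
E
python3 - <<'E'
from plan import *
out,Pb,Pw=buttons()
for th,o,Q in out: print(round(th,4),o.round(4),(B@Q.T+o).round(4).tolist())
th,o,Q=out[2]; print((1000*(np.r_[Pb,Pw]-(np.r_[B,W]@Q.T+o))).round(1).tolist())
X=B@Q.T+o; np.save("X.npy",X)
st=robot.state(); q=np.array(st["orientation"]); T=R.from_quat(q,scalar_first=True)
print(T.as_matrix().round(3).tolist())
print("to hover b1 z.12 (fractions)",(T.inv().apply(np.r_[X[0],.12]-st["tool_pos"])/.25).round(3))
E
```

```text
-0.1185 [0.5346 0.0226] [[0.5012, 0.1233], [0.5119, 0.0737], [0.5117, 0.0253], [0.5006, -0.0217], [0.4785, -0.0674]]
-0.1191 [0.5347 0.0228] [[0.5015, 0.1234], [0.5121, 0.0738], [0.5119, 0.0255], [0.5007, -0.0215], [0.4786, -0.0672]]
-0.1184 [0.5346 0.0227] [[0.5013, 0.1233], [0.512, 0.0737], [0.5118, 0.0254], [0.5007, -0.0216], [0.4786, -0.0673]]
[[-0.1, -0.4], [-0.2, -0.0], [-0.0, -0.2], [0.1, 0.2], [-0.2, 0.2], [0.1, 0.4], [0.2, 0.2], [0.1, -0.0], [0.2, -0.2], [-0.1, -0.1]]
[[-0.938, 0.347, -0.0], [0.347, 0.938, -0.0], [-0.0, -0.0, -1.0]]
to hover b1 z.12 (fractions) [-1.709 -1.441  0.445]
```

send_rows([
  {"dx": -0.12,"dy": -0.1,"fingers": 1},
  {"dx": -0.24,"dy": -0.2,"fingers": 1},
  {"dx": -0.36,"dy": -0.3,"fingers": 1},
  {"dx": -0.48,"dy": -0.4,"fingers": 1},
  {"dx": -0.6,"dy": -0.5,"fingers": 1},
  {"dx": -0.72,"dy": -0.6,"fingers": 1},
  {"dx": -0.84,"dy": -0.7,"fingers": 1},
  {"dx": -0.92,"dy": -0.77,"fingers": 1},
  {"dx": -0.95,"dy": -0.8,"fingers": 1},
])

```text
schema error: expected keys dx, dy, dz, ax, ay, az, fingers
```

send_rows([
  {"dx": -0.12,"dy": -0.1,"fingers": 1},
  {"dx": -0.24,"dy": -0.2,"fingers": 1},
  {"dx": -0.36,"dy": -0.3,"fingers": 1},
  {"dx": -0.48,"dy": -0.4,"fingers": 1},
  {"dx": -0.6,"dy": -0.5,"fingers": 1},
  {"dx": -0.7,"dy": -0.6,"fingers": 1},
  {"dx": -0.759,"dy": -0.641,"fingers": 1},
  {"dx": -0.759,"dy": -0.641,"dz": 0.1,"fingers": 1},
  {"dx": -0.759,"dy": -0.641,"dz": 0.2,"fingers": 1},
  {"dx": -0.759,"dy": -0.641,"dz": 0.2,"fingers": 1},
])

```text
schema error: expected keys dx, dy, dz, ax, ay, az, fingers
```

```bash
cat > st.py <<'E'
from h import *
X=np.load("X.npy"); st=robot.state(); T=R.from_quat(st["orientation"],scalar_first=True)
print(st["clock"],st["tool_pos"].round(4),st["contact_force"].round(2),st["finger_gap"],np.round(st["qvel"],3).max())
print(T.as_matrix().round(4).tolist())
for x in X: print((T.inv().apply(np.r_[x,.063]-st["tool_pos"])/.25).round(4))
E
python3 st.py; python3 - <<'E'
from h import *
s=cams.snapshot("wrist"); cv2.imwrite("pics/w1.png",s["pixels"])
st=robot.state(); T=R.from_quat(st["orientation"],scalar_first=True); H=np.array(s["hand_eye"])
for k in range(1,6):
    for d in cams.landmark_of(f"eject{k}_top",s)[:2]:
        print(k,round(d["confidence"],2),(T.apply((H@np.r_[d["point"],1])[:3])+st["tool_pos"]).round(4))
E
```

```text
1.5 [0.2258 0.6095 0.2313] [0.08 0.51 0.57] 0.08546750668440146 0.001
[[-0.9377, 0.3474, -0.0], [0.3474, 0.9377, -0.0001], [-0.0, -0.0001, -1.0]]
[-1.7089 -1.4407  0.6733]
[-1.8181 -1.6119  0.6733]
[-1.8844 -1.7934  0.6734]
[-1.908  -1.9852  0.6734]
[-1.8888 -2.1873  0.6734]
```

View pics/w1.png

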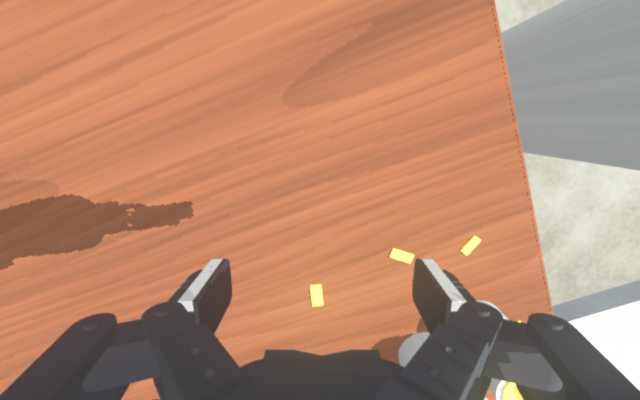

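The moves were refused because every row needs all seven keys. The wrist view shows only the table and the open fingers, since the arm hasn't moved yet.

send_rows([
  {"dx": -0.12,"dy": -0.1,"dz": 0,"ax": 0,"ay": 0,"az": 0,"fingers": 1},
  {"dx": -0.24,"dy": -0.2,"dz": 0,"ax": 0,"ay": 0,"az": 0,"fingers": 1},
  {"dx": -0.36,"dy": -0.3,"dz": 0,"ax": 0,"ay": 0,"az": 0,"fingers": 1},
  {"dx": -0.48,"dy": -0.4,"dz": 0,"ax": 0,"ay": 0,"az": 0,"fingers": 1},
  {"dx": -0.6,"dy": -0.5,"dz": 0,"ax": 0,"ay": 0,"az": 0,"fingers": 1},
  {"dx": -0.72,"dy": -0.6,"dz": 0,"ax": 0,"ay": 0,"az": 0,"fingers": 1},
  {"dx": -0.84,"dy": -0.7,"dz": 0,"ax": 0,"ay": 0,"az": 0,"fingers": 1},
  {"dx": -0.92,"dy": -0.77,"dz": 0,"ax": 0,"ay": 0,"az": 0,"fingers": 1},
  {"dx": -0.95,"dy": -0.8,"dz": 0,"ax": 0,"ay": 0,"az": 0,"fingers": 1},
])

```text
clock: 2.55
tool_pos: [0.3821, 0.3344, 0.2317]
orientation: [0.001, 0.18, 0.984, -0.001]
contact_force: [-0.2, -0.5, -0.1]
finger_gap: 0.0
grip_force: 0.0
```

send_rows([
  {"dx": -0.12,"dy": -0.1,"dz": 0,"ax": 0,"ay": 0,"az": 0,"fingers": 1},
  {"dx": -0.24,"dy": -0.2,"dz": 0,"ax": 0,"ay": 0,"az": 0,"fingers": 1},
  {"dx": -0.36,"dy": -0.3,"dz": 0,"ax": 0,"ay": 0,"az": 0,"fingers": 1},
  {"dx": -0.48,"dy": -0.4,"dz": 0,"ax": 0,"ay": 0,"az": 0,"fingers": 1},
  {"dx": -0.6,"dy": -0.5,"dz": 0,"ax": 0,"ay": 0,"az": 0,"fingers": 1},
  {"dx": -0.7,"dy": -0.6,"dz": 0,"ax": 0,"ay": 0,"az": 0,"fingers": 1},
  {"dx": -0.759,"dy": -0.641,"dz": 0,"ax": 0,"ay": 0,"az": 0,"fingers": 1},
  {"dx": -0.759,"dy": -0.641,"dz": 0.1,"ax": 0,"ay": 0,"az": 0,"fingers": 1},
  {"dx": -0.759,"dy": -0.641,"dz": 0.2,"ax": 0,"ay": 0,"az": 0,"fingers": 1},
  {"dx": -0.759,"dy": -0.641,"dz": 0.2,"ax": 0,"ay": 0,"az": 0,"fingers": 1},
])

```text
clock: 3.38
tool_pos: [0.4984, 0.1234, 0.1776]
orientation: [-0.004, 0.176, 0.984, -0.001]
contact_force: [0.1, -0.5, -0.0]
finger_gap: -0.0003
grip_force: 0.0
```

```bash
python3 - <<'E'
from h import *
s=cams.snapshot("wrist"); cv2.imwrite("pics/w2.png",s["pixels"])
st=robot.state(); T=R.from_quat(st["orientation"],scalar_first=True); H=np.array(s["hand_eye"])
for k in range(1,6):
    for d in cams.landmark_of(f"eject{k}_top",s)[:2]:
        print(k,round(d["confidence"],2),(T.apply((H@np.r_[d["point"],1])[:3])+st["tool_pos"]).round(4))
E
python3 st.py
```

```text
1 0.7 [0.497  0.1227 0.0642]
2 0.58 [0.5087 0.0739 0.0695]
3 0.81 [0.5122 0.0258 0.064 ]
3 0.33 [ 0.5071 -0.1286  0.0452]
4 0.6 [ 0.5025 -0.0231  0.0629]
4 0.46 [ 0.5126 -0.2509  0.0011]
5 0.88 [ 0.4803 -0.0676  0.0652]
3.6833 [0.5022 0.1242 0.1828] [-0.08  0.35 -0.18] -6.022343468377128e-05 0.007
[[-0.9381, 0.3463, 0.003], [0.3463, 0.9381, 0.001], [-0.0024, 0.002, -1.0]]
[ 0.0033 -0.0054  0.4791]
[-0.1056 -0.1767  0.4791]
[-0.1717 -0.3583  0.4789]
[-0.1951 -0.5501  0.4785]
[-0.1757 -0.7522  0.4781]
```

View pics/w2.png

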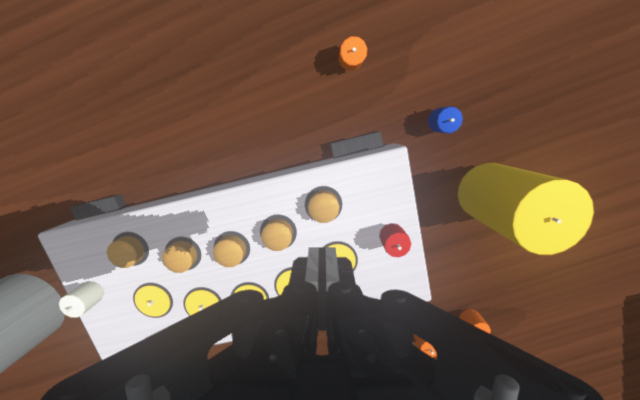

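The wrist view shows brass button 1 at (323,206), with the red candle at (397,240) next to it and the rest of the row to the left. The fingers are shut.

send_rows([
  {"dx": 0,"dy": 0,"dz": 0.1,"ax": 0,"ay": 0,"az": 0,"fingers": 1},
  {"dx": 0,"dy": 0,"dz": 0.2,"ax": 0,"ay": 0,"az": 0,"fingers": 1},
  {"dx": 0,"dy": 0,"dz": 0.3,"ax": 0,"ay": 0,"az": 0,"fingers": 1},
  {"dx": 0,"dy": 0,"dz": 0.38,"ax": 0,"ay": 0,"az": 0,"fingers": 1},
  {"dx": 0,"dy": 0,"dz": 0.38,"ax": 0,"ay": 0,"az": 0,"fingers": 1},
  {"dx": 0,"dy": 0,"dz": 0.38,"ax": 0,"ay": 0,"az": 0,"fingers": 1},
])

```text
clock: 4.18
tool_pos: [0.5014, 0.1235, 0.0866]
orientation: [-0.0, 0.176, 0.984, -0.0]
contact_force: [-0.4, 0.3, 0.5]
finger_gap: -0.0002
grip_force: 0.0
```

```bash
cat > avg.py <<'E'
from h import *
X=np.load("X.npy"); P=[];Q=[];F=[]
for i in range(10):
    st=robot.state();P.append(st["tool_pos"]);Q.append(st["orientation"]);F.append(st["contact_force"]); s=cams.snapshot("scene")
p=np.mean(P,0);T=R.from_quat(Q,scalar_first=True).mean()
print(st["clock"],p.round(4),np.std(P,0).round(4),np.mean(F,0).round(2),np.std(F,0).round(2))
print(T.as_matrix().round(4).tolist())
for x in X: print((T.inv().apply(np.r_[x,.063]-p)/.25).round(4))
cv2.imwrite("pics/last.png",cv2.resize(s["pixels"][120:280,250:450],None,fx=4,fy=3.75))
E
python3 avg.py
```

```text
4.6333 [0.5021 0.1236 0.0875] [0.0004 0.0001 0.0005] [ 0.01 -0.04  0.21] [0.42 0.53 0.43]
[[-0.9378, 0.3473, 0.0022], [0.3473, 0.9378, 0.0006], [-0.0019, 0.0014, -1.0]]
[ 0.003  -0.0022  0.098 ]
[-0.1061 -0.1734  0.098 ]
[-0.1724 -0.3549  0.0978]
[-0.196  -0.5467  0.0976]
[-0.1767 -0.7489  0.0973]
```

View pics/last.png

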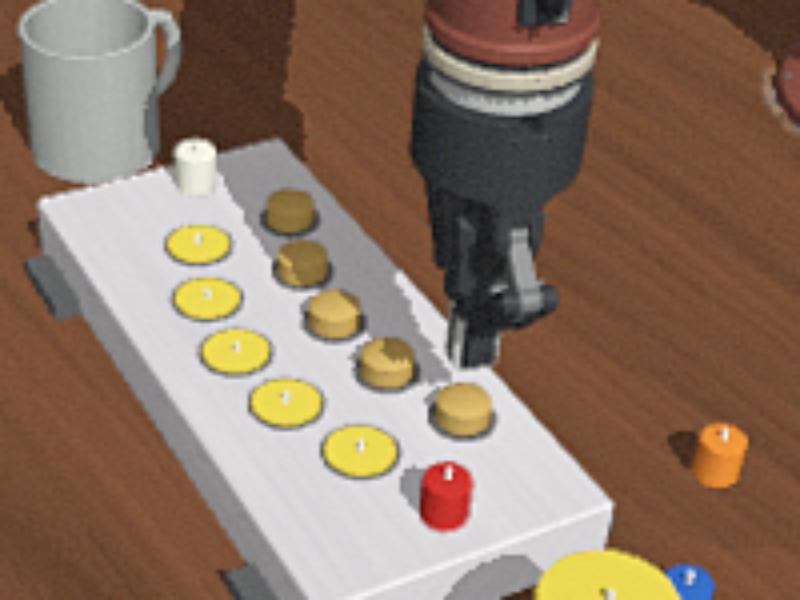

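The scene crop shows the fingertips at (478,350), just above button 1 at (462,408), with both candles and the jug untouched. I'll dip button 1 about 5.5 mm and check the depth by force.

send_rows([
  {"dx": 0.003,"dy": -0.002,"dz": 0.04,"ax": 0,"ay": 0,"az": 0,"fingers": 1},
  {"dx": 0.003,"dy": -0.002,"dz": 0.07,"ax": 0,"ay": 0,"az": 0,"fingers": 1},
  {"dx": 0.003,"dy": -0.002,"dz": 0.09,"ax": 0,"ay": 0,"az": 0,"fingers": 1},
  {"dx": 0.003,"dy": -0.002,"dz": 0.1,"ax": 0,"ay": 0,"az": 0,"fingers": 1},
  {"dx": 0.003,"dy": -0.002,"dz": 0.11,"ax": 0,"ay": 0,"az": 0,"fingers": 1},
  {"dx": 0.003,"dy": -0.002,"dz": 0.117,"ax": 0,"ay": 0,"az": 0,"fingers": 1},
  {"dx": 0.003,"dy": -0.002,"dz": 0.122,"ax": 0,"ay": 0,"az": 0,"fingers": 1},
  {"dx": 0.003,"dy": -0.002,"dz": 0.122,"ax": 0,"ay": 0,"az": 0,"fingers": 1},
  {"dx": 0.003,"dy": -0.002,"dz": 0.122,"ax": 0,"ay": 0,"az": 0,"fingers": 1},
])

```text
clock: 5.43
tool_pos: [0.5001, 0.123, 0.0559]
orientation: [-0.0, 0.176, 0.984, -0.0]
contact_force: [-1.9, -0.5, 2.6]
finger_gap: 0.0004
grip_force: 1.1
```

```bash
python3 avg.py
```

```text
5.8833 [0.5003 0.123  0.0559] [0.0001 0.     0.    ] [-1.47 -0.35  2.05] [0.36 0.34 0.36]
[[-0.9377, 0.3474, -0.0001], [0.3474, 0.9377, -0.0001], [0.0001, -0.0001, -1.0]]
[-0.0033  0.0025 -0.0282]
[-0.1124 -0.1687 -0.0282]
[-0.1787 -0.3502 -0.0282]
[-0.2023 -0.542  -0.0282]
[-0.1831 -0.7441 -0.0281]
```

View pics/last.png

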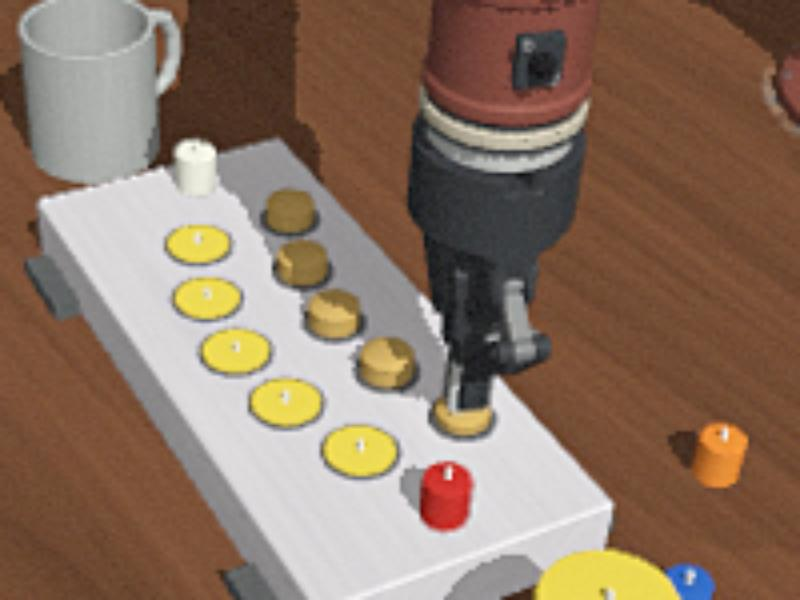

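Button 1 is down about 6 mm: 2.05 N, with the tip at 55.9 mm, and the crop shows the cap sunk partway. Now I lift off and dip button 2.

send_rows([
  {"dx": 0,"dy": 0,"dz": -0.05,"ax": 0,"ay": 0,"az": 0,"fingers": 1},
  {"dx": 0,"dy": 0,"dz": -0.12,"ax": 0,"ay": 0,"az": 0,"fingers": 1},
  {"dx": -0.03,"dy": -0.045,"dz": -0.12,"ax": 0,"ay": 0,"az": 0,"fingers": 1},
  {"dx": -0.08,"dy": -0.12,"dz": -0.12,"ax": 0,"ay": 0,"az": 0,"fingers": 1},
  {"dx": -0.112,"dy": -0.169,"dz": -0.12,"ax": 0,"ay": 0,"az": 0,"fingers": 1},
  {"dx": -0.112,"dy": -0.169,"dz": -0.08,"ax": 0,"ay": 0,"az": 0,"fingers": 1},
  {"dx": -0.112,"dy": -0.169,"dz": -0.04,"ax": 0,"ay": 0,"az": 0,"fingers": 1},
  {"dx": -0.112,"dy": -0.169,"dz": -0.02,"ax": 0,"ay": 0,"az": 0,"fingers": 1},
  {"dx": -0.112,"dy": -0.169,"dz": -0.008,"ax": 0,"ay": 0,"az": 0,"fingers": 1},
  {"dx": -0.112,"dy": -0.169,"dz": 0,"ax": 0,"ay": 0,"az": 0,"fingers": 1},
])

```text
clock: 6.77
tool_pos: [0.5113, 0.0749, 0.0549]
orientation: [-0.001, 0.175, 0.984, -0.0]
contact_force: [-1.0, -0.4, 2.4]
finger_gap: -0.0001
grip_force: 1.3
```

```bash
python3 avg.py
```

```text
7.2167 [0.5116 0.0746 0.0557] [0.0003 0.0002 0.0004] [-1.23  0.6   2.69] [0.46 0.64 0.52]
[[-0.9381, 0.3463, -0.0007], [0.3463, 0.9381, 0.0005], [0.0009, 0.0002, -1.0]]
[ 0.1062  0.1686 -0.029 ]
[-0.0027 -0.0027 -0.0291]
[-0.0689 -0.1843 -0.0292]
[-0.0922 -0.3761 -0.0293]
[-0.0728 -0.5782 -0.0293]
```

send_rows([
  {"dx": 0,"dy": 0,"dz": -0.05,"ax": 0,"ay": 0,"az": 0,"fingers": 1},
  {"dx": 0,"dy": 0,"dz": -0.12,"ax": 0,"ay": 0,"az": 0,"fingers": 1},
  {"dx": -0.02,"dy": -0.05,"dz": -0.12,"ax": 0,"ay": 0,"az": 0,"fingers": 1},
  {"dx": -0.05,"dy": -0.13,"dz": -0.12,"ax": 0,"ay": 0,"az": 0,"fingers": 1},
  {"dx": -0.068,"dy": -0.183,"dz": -0.12,"ax": 0,"ay": 0,"az": 0,"fingers": 1},
  {"dx": -0.068,"dy": -0.183,"dz": -0.08,"ax": 0,"ay": 0,"az": 0,"fingers": 1},
  {"dx": -0.068,"dy": -0.183,"dz": -0.04,"ax": 0,"ay": 0,"az": 0,"fingers": 1},
  {"dx": -0.068,"dy": -0.183,"dz": -0.02,"ax": 0,"ay": 0,"az": 0,"fingers": 1},
  {"dx": -0.068,"dy": -0.183,"dz": -0.01,"ax": 0,"ay": 0,"az": 0,"fingers": 1},
  {"dx": -0.068,"dy": -0.183,"dz": -0.002,"ax": 0,"ay": 0,"az": 0,"fingers": 1},
])

```text
clock: 8.1
tool_pos: [0.5113, 0.026, 0.0554]
orientation: [-0.001, 0.176, 0.984, -0.0]
contact_force: [-1.6, -0.1, 2.0]
finger_gap: -0.0
grip_force: 1.2
```

```bash
python3 avg.py
```

```text
8.55 [0.5118 0.0258 0.0562] [0.0004 0.0002 0.0005] [-1.02  0.63  2.05] [0.55 0.42 0.4 ]
[[-0.9381, 0.3463, -0.0007], [0.3463, 0.9381, 0.0005], [0.0008, 0.0002, -1.0]]
[ 0.1744  0.3516 -0.027 ]
[ 0.0655  0.1803 -0.0272]
[-0.0006 -0.0013 -0.0272]
[-0.024  -0.1931 -0.0273]
[-0.0046 -0.3952 -0.0273]
```

send_rows([
  {"dx": 0,"dy": 0,"dz": -0.05,"ax": 0,"ay": 0,"az": 0,"fingers": 1},
  {"dx": 0,"dy": 0,"dz": -0.12,"ax": 0,"ay": 0,"az": 0,"fingers": 1},
  {"dx": -0.007,"dy": -0.05,"dz": -0.12,"ax": 0,"ay": 0,"az": 0,"fingers": 1},
  {"dx": -0.018,"dy": -0.14,"dz": -0.12,"ax": 0,"ay": 0,"az": 0,"fingers": 1},
  {"dx": -0.024,"dy": -0.193,"dz": -0.12,"ax": 0,"ay": 0,"az": 0,"fingers": 1},
  {"dx": -0.024,"dy": -0.193,"dz": -0.08,"ax": 0,"ay": 0,"az": 0,"fingers": 1},
  {"dx": -0.024,"dy": -0.193,"dz": -0.04,"ax": 0,"ay": 0,"az": 0,"fingers": 1},
  {"dx": -0.024,"dy": -0.193,"dz": -0.02,"ax": 0,"ay": 0,"az": 0,"fingers": 1},
  {"dx": -0.024,"dy": -0.193,"dz": -0.008,"ax": 0,"ay": 0,"az": 0,"fingers": 1},
  {"dx": -0.024,"dy": -0.193,"dz": 0,"ax": 0,"ay": 0,"az": 0,"fingers": 1},
])

```text
clock: 9.43
tool_pos: [0.5006, -0.0213, 0.0554]
orientation: [-0.001, 0.176, 0.984, 0.0]
contact_force: [-0.6, 0.4, 2.2]
finger_gap: 0.0001
grip_force: 1.2
```

```bash
python3 avg.py
```

```text
9.8833 [ 0.5008 -0.0216  0.0562] [0.0002 0.0002 0.0004] [-0.75  0.77  2.3 ] [0.51 0.35 0.31]
[[-0.9381, 0.3463, -0.0005], [0.3463, 0.9381, 0.0005], [0.0007, 0.0003, -1.0]]
[ 0.1989  0.5445 -0.0269]
[ 0.0899  0.3732 -0.0271]
[ 0.0238  0.1916 -0.0272]
[ 0.0004 -0.0002 -0.0272]
[ 0.0199 -0.2023 -0.0273]
```

send_rows([
  {"dx": 0,"dy": 0,"dz": -0.05,"ax": 0,"ay": 0,"az": 0,"fingers": 1},
  {"dx": 0,"dy": 0,"dz": -0.12,"ax": 0,"ay": 0,"az": 0,"fingers": 1},
  {"dx": 0.005,"dy": -0.05,"dz": -0.12,"ax": 0,"ay": 0,"az": 0,"fingers": 1},
  {"dx": 0.015,"dy": -0.15,"dz": -0.12,"ax": 0,"ay": 0,"az": 0,"fingers": 1},
  {"dx": 0.02,"dy": -0.202,"dz": -0.12,"ax": 0,"ay": 0,"az": 0,"fingers": 1},
  {"dx": 0.02,"dy": -0.202,"dz": -0.08,"ax": 0,"ay": 0,"az": 0,"fingers": 1},
  {"dx": 0.02,"dy": -0.202,"dz": -0.04,"ax": 0,"ay": 0,"az": 0,"fingers": 1},
  {"dx": 0.02,"dy": -0.202,"dz": -0.02,"ax": 0,"ay": 0,"az": 0,"fingers": 1},
  {"dx": 0.02,"dy": -0.202,"dz": -0.008,"ax": 0,"ay": 0,"az": 0,"fingers": 1},
  {"dx": 0.02,"dy": -0.202,"dz": 0,"ax": 0,"ay": 0,"az": 0,"fingers": 1},
])

```text
clock: 10.77
tool_pos: [0.4782, -0.0688, 0.0559]
orientation: [-0.001, 0.177, 0.984, -0.0]
contact_force: [-0.2, -1.1, 2.4]
finger_gap: -0.0
grip_force: 1.2
```

```bash
python3 avg.py
```

```text
11.2167 [ 0.4786 -0.0683  0.0564] [0.0003 0.0003 0.0003] [-0.89 -1.04  2.24] [0.46 0.34 0.4 ]
[[-0.9377, 0.3475, -0.0001], [0.3475, 0.9377, -0.0004], [-0.0, -0.0004, -1.0]]
[ 0.1812  0.7504 -0.0267]
[ 0.072   0.5792 -0.0267]
[ 0.0057  0.3977 -0.0266]
[-0.0179  0.2059 -0.0265]
[ 0.0013  0.0038 -0.0264]
```

send_rows([
  {"dx": 0,"dy": 0,"dz": -0.05,"ax": 0,"ay": 0,"az": 0,"fingers": 1},
  {"dx": 0,"dy": 0,"dz": -0.12,"ax": 0,"ay": 0,"az": 0,"fingers": 1},
  {"dx": 0,"dy": 0,"dz": -0.22,"ax": 0,"ay": 0,"az": 0,"fingers": 1},
  {"dx": 0,"dy": 0,"dz": -0.32,"ax": 0,"ay": 0,"az": 0,"fingers": 1},
  {"dx": 0,"dy": 0,"dz": -0.42,"ax": 0,"ay": 0,"az": 0,"fingers": 1},
  {"dx": 0,"dy": 0,"dz": -0.5,"ax": 0,"ay": 0,"az": 0,"fingers": 1},
  {"dx": 0,"dy": 0,"dz": -0.5,"ax": 0,"ay": 0,"az": 0,"fingers": 1},
  {"dx": 0,"dy": 0,"dz": -0.5,"ax": 0,"ay": 0,"az": 0,"fingers": 1},
])

```text
clock: 11.93
tool_pos: [0.4795, -0.0676, 0.1822]
orientation: [0.002, 0.176, 0.984, 0.0]
contact_force: [-0.3, -0.2, -0.1]
finger_gap: 0.0002
grip_force: 0.0
```

```bash
python3 avg.py
```

```text
12.3833 [ 0.4783 -0.0678  0.1806] [0.0005 0.0002 0.0006] [ 0.    0.17 -0.34] [0.39 0.51 0.59]
[[-0.9378, 0.3471, -0.0014], [0.3471, 0.9378, 0.0003], [0.0014, -0.0002, -1.0]]
[0.1783 0.749  0.4705]
[0.0692 0.5777 0.4703]
[0.0029 0.3962 0.4703]
[-0.0206  0.2044  0.4703]
[-0.0013  0.0023  0.4703]
```

View pics/last.png

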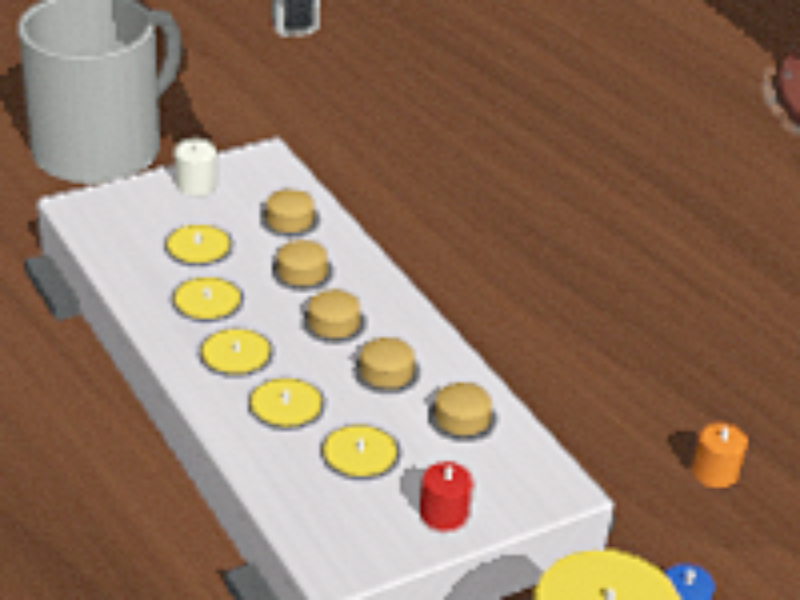

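All five buttons, from (462,408) to (290,210), are back up. The red candle (446,495), white candle (195,167), pillar and jug haven't moved, and the arm is clear.

```bash
python3 -c "
from h import *
print(order.close_job())"
```

```text
the job is handed in; nothing more can be done
None
```

I dipped buttons 1 to 5 in order from the red candle's end, each about 6–7 mm of the 12 mm travel; all sprang back, the candles and jug stayed where they were, and the job is handed in at about 12.4 s.

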